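Point out the tall vial, then push the sample drawer home

TASK

Do the point-and-check before the run: point at the one tall vial in the sampler's open drawer, bringing the fingertips about a finger's breadth straight above its cap and staying there for two seconds, and point at no other vial. Then push the drawer fully home and move clear. Touch or lift none of the vials, leave them standing in their sockets, and leave the bottle and the beaker as they are.

Things in the scene. Friction and masses are not known exactly. Their poses are not given: they have to be found in the camera images.
- sampler: White vial sampler, a bench machine 320 mm (its x) by 400 mm (its y) by 170 mm high, fixed to the bench, turned up to about 15 degrees from start to start. Origin: on the bench, under the middle of the drawer opening in its front face. Its +y axis points out of the front face, the way the drawer comes out; its body lies from y = 0 to y = -400 mm, and from x = -150 to x = +170 mm. The drawer is pulled out at the start.
- drawer (a joint): How far the drawer has been pushed in, m: 0 = pulled fully out (the start), 0.150 = fully home, where its front panel meets the sampler's face. It runs along the sampler's -y, level, with about 3 N of friction and a little damping, has no spring and stays where it is left.
- nose (a point): Centre of the outer face of the drawer's nose, a solid grey block on the drawer's white front panel: 120 mm wide, 55 mm high (30 to 85 mm above the bench), standing 61 mm out from the panel (the panel is 176 mm wide, its top 95 mm above the bench, and is 8 mm thick). It is 58 mm above the bench, on the sampler's centre line, and moves with the drawer; axes as the sampler's, so +y points out of the face and pushing along -y closes the drawer.
- vial_tall: The tall vial, 78 mm high (cap top 113 mm above the bench): a vial of amber glass with a grey metal crimp cap, standing in the drawer's rack; vial 23 mm in diameter, cap 20 mm. Origin: centre of its underside (35 mm above the bench), z up along the vial. The only tall one of six; which socket it stands in differs. The black rack has two rows of three sockets, 45 mm apart both ways, 20 mm deep; rack top 55 mm above the bench.
- vial_short1: One of five equal short vials, 48 mm high (cap top 83 mm above the bench): a vial of amber glass with a grey metal crimp cap, standing in the drawer's rack; vial 23 mm in diameter, cap 20 mm. Origin: centre of its underside (35 mm above the bench), z up along the vial.
- vial_short2: One of five equal short vials, 48 mm high (cap top 83 mm above the bench): a vial of amber glass with a grey metal crimp cap, standing in the drawer's rack; vial 23 mm in diameter, cap 20 mm. Origin: centre of its underside (35 mm above the bench), z up along the vial.
- vial_short3: One of five equal short vials, 48 mm high (cap top 83 mm above the bench): a vial of amber glass with a grey metal crimp cap, standing in the drawer's rack; vial 23 mm in diameter, cap 20 mm. Origin: centre of its underside (35 mm above the bench), z up along the vial.
- vial_short4: One of five equal short vials, 48 mm high (cap top 83 mm above the bench): a vial of amber glass with a grey metal crimp cap, standing in the drawer's rack; vial 23 mm in diameter, cap 20 mm. Origin: centre of its underside (35 mm above the bench), z up along the vial.
- vial_short5: One of five equal short vials, 48 mm high (cap top 83 mm above the bench): a vial of amber glass with a grey metal crimp cap, standing in the drawer's rack; vial 23 mm in diameter, cap 20 mm. Origin: centre of its underside (35 mm above the bench), z up along the vial.
- reagent_bottle: Bystander: closed amber glass bottle, 72 mm in diameter, 150 mm high, loose on the bench. Origin: centre of its underside.
- beaker: Bystander: glass beaker, 70 mm in diameter, 95 mm high, loose on the bench. Origin: centre of its underside.
There are look-alikes about, which are no part of the job. Leave any yellow look-alike of the vial_short4 alone.

How it is judged:
By the outcome, as a careful person would: the job done as asked, in the order asked, and still so for the second after the job is handed in, with the robot touching nothing.
It also fails if it takes over 45 s, if anything falls off the work surface, if the arm or the gripper's body presses on something with over 40 N, if the wrist force passes 120 N, or if a joint passes its speed limit or range.

ROBOT

A 6-joint arm with a two-finger parallel gripper is mounted at the origin on the work surface. World frame = base frame: x ahead of the robot, y to its left, z up, the work surface at z = 0. Lengths are in m, angles in rad, forces in N, time in s.
With the tool pointing down it reaches from about 0.225 to 0.875 m from the base axis. Payload 3.4 kg.
Tool frame: the origin (TCP) lies at the very end of the fingers, on their centre line; the grasp point (between the pads) lies 19 mm behind it (manip.hold_point_z is the distance from the TCP to the grasp point, in m); z points along the fingers, x is the direction in which the jaws open and shut, and the axes are right-handed (so a half turn about z gives the same grasp; the last joint's range is limited). The gripper opens to 85 mm and grips with 20 to 120 N. Pads are 22 mm wide; open, the fingers measure 114 mm over their backs; the gripper's body (76 mm by 85 mm) begins 54 mm behind the grasp point. The pads swing forward as they close: fully open they stand 13 mm farther back than shut.
Start: joints at [-1.377, 0.276, 1.505, -0, 1.361, -0.121], TCP at [0.178, -0.547, 0.231] pointing down, gripper open.
Joint ranges: [-2.89, 2.89], [-0.75, 2.08], [0.22, 2.7], [-1.18, 4.32], [0.11, 2.71], [-2.7, 2.7]. Speed limits (rad/s): [2.57, 2.57, 3.14, 3.14, 3.14, 3.14].

INTERFACE

Orientations are given as a unit quaternion [w, x, y, z].
In Python, from rig import telemetry, cams, manip, finder gives the robot as it stands. The module is installed in compiled form; this text tells all that it offers.
- The arm moves only by the tool carry_out, never from a script. Its argument "rows" is a list that holds one entry, the list of rows, each a list of 5 numbers: the gripper's target within -1 to 1 (fully open at 1, half-way at 0, shut at -1), then the shift along the world's x, y, z in cm, then the turn about the world's z in rad. A call has 1 to 12 rows; each row shifts and turns the commanded pose from where the row before left it; what a row does not reach is not made up. A row lasts 1/10 s, in which the tool goes at most 50 mm and 8.59 degrees, less where a joint would pass 70% of its speed; a pose out of reach is approached as far as the arm can. A call with a gripper value outside its range is refused whole. The fingers move at their own pace and stop on an object; "force" is the grip in N (left out, the last holds). Time passes only in rows, so rows that do not move let the fingers close. It gives the time, the measured TCP pose, the force and the opening at its end, in the units of the state.
- telemetry.get_state(): the state, without advancing time (a new reading comes with each control period).
- cams.get_image(name): name is "scene" or "top"; returns a dict with "image" (420x560x3 uint8, red, green, blue), "camera_matrix" (3x3 intrinsics, pixels), "eye" and "attitude" of the camera in the world. Camera axes: x right, y down, z forward; pixel columns grow to the right and rows downward; lengths in m; the calibration is good to about 2 mm. A picture is of the moment at which its call begins. There is no depth.
- manip.sign_off(): hands the job in, once; it reports no verdict.
Trained networks look in a picture, given as the dict that the camera call returned (one of the last four; its "shot" number tells which), for a name from the list of things; names that differ only in an ending like _2 or _b are one class to them, and where a whole thing is asked for, a point or a joint stands for the part that bears it (a point fixed in the world has none). Each returns a list of dicts, best first, with "confidence" (0 to 1); they miss things now and then, are a little off and sometimes report something else, mostly with a low value. They report only what shows in the picture. A call takes as long as a camera call. They do not tell look-alikes from the thing itself.
- finder.boxes_of(picture, thing): "xy" ([column, row] in pixels, amid what is visible of it).
The state is a dict: "clock": time; "qpos": joint angles; "qd": joint speeds; "effort": joint torques, N m; "position": TCP position; "ee_rot": TCP orientation; "contact_force": force on the tool from outside, world axes, zero at the start; "moment": the same for the moment, N m; "width": finger opening in m.
Only numpy, scipy, OpenCV 4.12 (cv2) and the standard library are available. Lean on these libraries where they do the work, as an engineer would, in place of code of your own. Each camera call takes 0.05 s, during which the arm holds its last target.

## Working session

There is one attempt and no reset: what is moved stays moved. The work goes in short steps, Python scripts to look and compute and a tool call to move; the robot and the scene stay as the last step left them, time stands still between calls to the robot, and variables do not carry over. Pictures are saved under pics/ and viewed, and the job is handed in when it is done.

Besides the shell and the picture viewer there is one more tool, called after "Request:" as name(argument=value, ...), one argument or row to a line, values as JSON. carry_out: Moves the arm, as the interface text tells. Its arguments: {"type":"object","properties":{"rows":{"type":"array","items":{"type":"array","items":{"type":"array","items":{"type":"number"}}}},"force":{"type":"number"}},"required":["rows"]}

```bash
mkdir -p pics
cat > h.py <<'E'
import numpy as np,cv2
from rig import telemetry,cams,manip,finder
from scipy.spatial.transform import Rotation as R
def rot(p):
    a=np.array(p["attitude"]); 
    return a if a.shape==(3,3) else R.from_quat(a,scalar_first=True).as_matrix()
def at(p,uv,z):
    K=np.array(p["camera_matrix"]);d=rot(p)@np.linalg.inv(K)@np.array([uv[0],uv[1],1.]);e=np.array(p["eye"])
    return e+d*(z-e[2])/d[2]
def proj(p,X):
    c=rot(p).T@(np.array(X)-np.array(p["eye"]));c=np.array(p["camera_matrix"])@c;return c[:2]/c[2]
def save(p,n): cv2.imwrite("pics/"+n,cv2.cvtColor(p["image"],cv2.COLOR_RGB2BGR))
E
python3 - <<'E'
from h import *
np.set_printoptions(precision=4,suppress=True)
for n in("top","scene"):
    p=cams.get_image(n);save(p,n+"1.png");print(n,p["eye"],p["attitude"],p["camera_matrix"])
    for t,z in(("vial_tall",.113),("vial_short1",.083),("nose",.058),("sampler",.17),("reagent_bottle",.1),("beaker",.05)):
        for d in finder.boxes_of(p,t): print(t,round(d["confidence"],2),d["xy"],at(p,d["xy"],z))
print(telemetry.get_state())
E
```

```text
top [0.4059 0.1251 0.8328] [-0.0501  0.7108 -0.6997  0.0514] [[422.6565   0.     275.4362]
 [  0.     422.6565 211.0752]
 [  0.       0.       1.    ]]
vial_tall 0.47 [324.3, 226.1] [0.4853 0.0405 0.113 ]
vial_short1 0.61 [350.0, 231.2] [ 0.4802 -0.0088  0.083 ]
vial_short1 0.59 [354.6, 184.4] [ 0.5653 -0.0179  0.083 ]
vial_short1 0.52 [351.9, 206.3] [ 0.5251 -0.0126  0.083 ]
vial_short1 0.5 [331.1, 177.0] [0.5783 0.0246 0.083 ]
vial_short1 0.5 [349.3, 299.3] [ 0.3612 -0.0064  0.083 ]
vial_short1 0.44 [330.1, 201.8] [0.5327 0.0265 0.083 ]
nose 0.89 [338.2, 206.4] [0.5285 0.0082 0.058 ]
nose 0.64 [127.4, 256.5] [0.43  0.393 0.058]
sampler 0.71 [337.5, 207.1] [0.5096 0.0263 0.17  ]
sampler 0.6 [449.8, 215.3] [ 0.4993 -0.1516  0.17  ]
reagent_bottle 0.67 [348.6, 231.3] [ 0.4783 -0.0033  0.1   ]
reagent_bottle 0.58 [122.9, 160.1] [0.5992 0.3976 0.1   ]
beaker 0.74 [128.7, 255.2] [0.4327 0.3935 0.05  ]
scene [ 0.9939 -0.1709  0.8262] [-0.2753  0.8388  0.444  -0.1532] [[509.9362   0.     276.733 ]
 [  0.     509.9362 202.2267]
 [  0.       0.       1.    ]]
vial_tall 0.79 [218.2, 214.6] [0
[... 386 characters left out ...]
] [0.5459 0.0208 0.058 ]
sampler 0.6 [105.3, 286.1] [ 0.5684 -0.1912  0.17  ]
reagent_bottle 0.6 [424.6, 174.0] [0.6401 0.3854 0.1   ]
beaker 0.69 [349.1, 126.1] [0.4276 0.3849 0.05  ]
beaker 0.35 [206.7, 242.1] [ 0.511  -0.0091  0.05  ]
{'clock': 0.7, 'qpos': array([-1.377 ,  0.2759,  1.5049, -0.    ,  1.3607, -0.121 ]), 'qd': array([-0.0002, -0.0016, -0.    , -0.0009, -0.0008, -0.0003]), 'effort': array([ -0.0029, -41.6513, -24.6059,  -0.0002,   0.0001,   0.    ]), 'position': array([ 0.178 , -0.5468,  0.2314]), 'ee_rot': array([ 0.0001,  0.8092, -0.5875,  0.    ]), 'contact_force': array([ 0.528 , -0.0771,  0.0284]), 'moment': array([0.0219, 0.0327, 0.0025]), 'width': 0.08535950436438522}
```

View pics/top1.png

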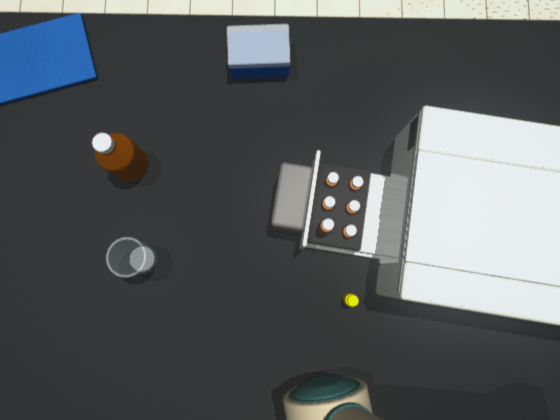

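View pics/scene1.png

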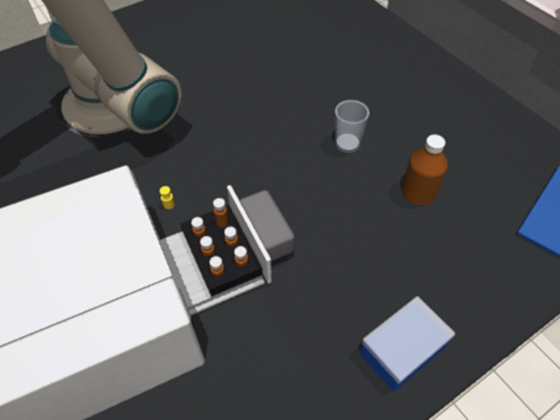

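The top view shows the drawer pointing image-left, with the tall vial at about (327,225), in the front row nearest the robot. The scene view agrees, with its cap at about (219,204). The yellow look-alike is at (350,300) in the top view. I'll zoom in to refine the cap and nose positions.

Run:
```python
import cv2
a=cv2.imread("pics/top1.png")[140:270,260:440];cv2.imwrite("pics/topz.png",cv2.resize(a,None,fx=4.4,fy=4.4,interpolation=cv2.INTER_CUBIC))
a=cv2.imread("pics/scene1.png")[180:310,160:310];cv2.imwrite("pics/scenez.png",cv2.resize(a,None,fx=4.4,fy=4.4,interpolation=cv2.INTER_CUBIC))
# cap centroids
for n,(r0,r1,c0,c1) in(("top",(165,245,315,366)),("scene",(190,280,185,255))):
    g=cv2.imread(f"pics/{n}1.png")[r0:r1,c0:c1]
    m=((g.min(2)>130)).astype('uint8')
    k,l,s,c=cv2.connectedComponentsWithStats(m)
    for i in range(1,k):
        if s[i,4]>8: print(n,c[i]+[c0,r0],s[i,2:])
```

```text
top [315.78723404 172.76595745] [ 4 22 47]
top [332.91919192 177.        ] [11 11 99]
top [357.41414141 180.93939394] [11 11 99]
top [329.22222222 201.18181818] [11 12 99]
top [354.07843137 205.21568627] [ 11  12 102]
top [363.82417582 232.30769231] [ 5 33 91]
top [327.95495495 223.81081081] [ 11  12 111]
top [350.875      229.70192308] [ 11  12 104]
scene [242.59479554 212.24163569] [ 27  49 269]
scene [218.56701031 202.56701031] [12 11 97]
scene [196.6875     221.64583333] [12 11 96]
scene [229.96938776 231.51020408] [11 11 98]
scene [205.7047619  241.04761905] [ 12  11 105]
scene [190.67435897 265.45128205] [ 18  41 390]
scene [240.0990991  251.37837838] [ 13  12 111]
scene [215.35964912 261.45614035] [ 12  12 114]
```

View pics/topz.png

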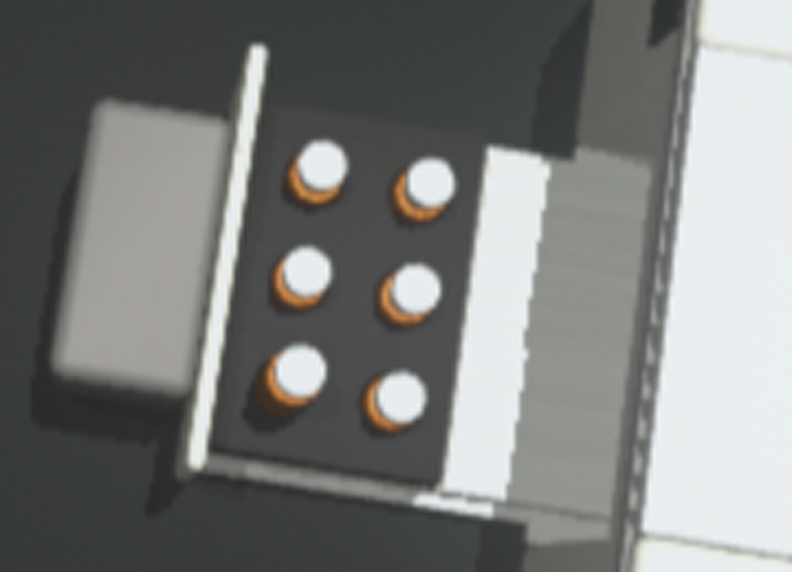

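View pics/scenez.png

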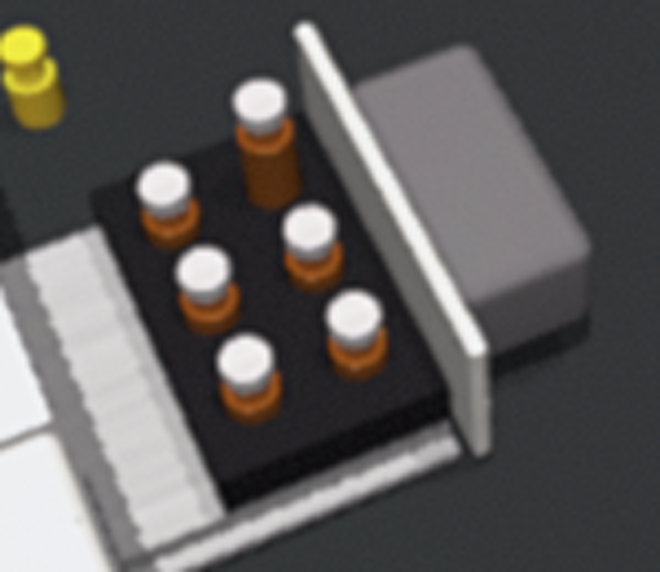

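Run:
```python
from h import *
from scipy.optimize import least_squares
np.set_printoptions(precision=4,suppress=True)
T=cams.get_image("top");S=cams.get_image("scene")
# order: (ix along far, row) tall front
top=[(332.9,177),(329.2,201.2),(328,223.8),(357.4,180.9),(354.1,205.2),(350.9,229.7)]
sc=[(240.1,251.4),(230,231.5),(218.6,202.6),(215.4,261.5),(205.7,241),(196.7,221.6)]
z=[.083,.083,.113,.083,.083,.083]
W=[]
for a,b,h in zip(top,sc,z):
    A=at(T,a,h);B=at(S,b,h);W.append((A+B)/2);print(A,B)
W=np.array(W)[:,:2]
g=np.array([(0.045,0.0225),(0,.0225),(-.045,.0225),(.045,-.0225),(0,-.0225),(-.045,-.0225)])
def f(q):
    c,s=np.cos(q[2]),np.sin(q[2]);return (g@np.array([[c,s],[-s,c]])+q[:2]-W).ravel()
r=least_squares(f,[.53,0,0]);print(r.x,np.degrees(r.x[2]),np.abs(r.fun).max())
th=r.x[2];ax=np.array([np.cos(th),np.sin(th)]);ay=np.array([-ax[1],ax[0]])
print("tall fit",r.x[:2]+g[2]@np.array([ax,ay]))
for q in[(100,100),(230,120),(188,392),(52,370)]:
    X=at(T,(q[0]/4.4+260,q[1]/4.4+140),.085);d=X[:2]-r.x[:2];print("nose corner",X,"in rack frame",d@ax,d@ay)
```

```text
[0.5784 0.0213 0.083 ] [0.5799 0.0217 0.083 ]
[0.5338 0.0282 0.083 ] [0.5354 0.0283 0.083 ]
[0.4893 0.0342 0.113 ] [0.4907 0.0349 0.113 ]
[ 0.5719 -0.0231  0.083 ] [ 0.5733 -0.0228  0.083 ]
[ 0.5272 -0.0166  0.083 ] [ 0.5286 -0.0163  0.083 ]
[ 0.4829 -0.0104  0.083 ] [ 0.4839 -0.0096  0.083 ]
[ 0.5313  0.0058 -0.1452] -8.319649703584421 0.0001613957316261988
tall fit [0.49   0.0346]
nose corner [0.603  0.1127 0.085 ] in rack frame 0.055488495734459804 0.11615293605834888
nose corner [0.5954 0.059  0.085 ] in rack frame 0.05573878866261474 0.061879300114897035
nose corner [0.4824 0.0756 0.085 ] in rack frame -0.05844217952610002 0.06198469713778583
nose corner [0.4905 0.1307 0.085 ] in rack frame -0.05842669711143552 0.11763870695793117
```

Request:
carry_out(
  force=20,
  rows=[
    [[-1,0,0,4,0],[-1,1.5,3.8,0,0.1],[-1,1.5,3.8,0,0.1],[-1,1.5,3.8,0,0.1],[-1,1.5,3.8,0,0.1],[-1,1.5,3.8,0,0.1],[-1,1.5,3.8,0,0.1],[-1,1.5,3.8,0,0.1],[-1,1.5,3.8,0,0.1],[-1,1.5,3.8,0,0.1],[-1,1.5,3.8,0,0.1],[-1,1.5,3.8,0,0.1]],
  ],
)

```text
clock: 2.0
position: [0.3433, -0.1272, 0.2717]
ee_rot: [0.0, 0.997, -0.076, 0.001]
contact_force: [0.9, -0.4, 0.9]
width: -0.0001
```

Request:
carry_out(
  rows=[
    [[-1,1.7,3.3,0,0.01],[-1,1.7,3.3,0,0],[-1,1.7,3.3,0,0],[-1,1.7,3.3,0,0],[-1,1.7,3.2,0,0],[-1,0,0,0,0],[-1,0,0,0,0]],
  ],
)

```text
clock: 2.7
position: [0.4279, 0.0356, 0.2712]
ee_rot: [0.0, 0.997, -0.072, -0.0]
contact_force: [0.7, -0.8, 0.0]
width: 0.0001
```

Run:
```python
from h import *
s=telemetry.get_state();print(s["position"],s["ee_rot"],s["contact_force"],s["clock"])
p=cams.get_image("scene");save(p,"s2.png");print(proj(p,s["position"]))
```

```text
[0.42791704 0.03562815 0.27117653] [ 3.34057631e-04  9.97419264e-01 -7.17956030e-02 -3.02491006e-04] [ 0.71671658 -0.76528877  0.04306823] 2.7
[188.32531144 115.26217369]
```

View pics/s2.png

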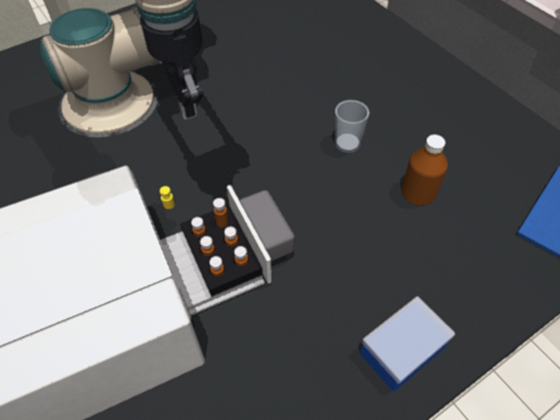

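The fingertips show at about (190,114) and the state projects to (188,115), so the calibration holds. The scene is undisturbed. Next I move over the tall vial and go down to about 15 mm above its cap.

Request:
carry_out(
  rows=[
    [[-1,3.1,0,0,0],[-1,3.1,-0.1,0,0],[-1,0,0,0,0],[-1,0,0,-3,0],[-1,0,0,-3,0],[-1,0,0,-3,0],[-1,0,0,-2,0],[-1,0,0,-1,0],[-1,0,0,-1,0],[-1,0,0,0,0]],
  ],
)

```text
clock: 3.75
position: [0.4893, 0.0337, 0.1408]
ee_rot: [0.0, 0.997, -0.073, -0.001]
contact_force: [-0.5, 0.8, -0.1]
width: -0.0001
```

Run:
```python
from h import *
s=telemetry.get_state();print(s["position"],s["contact_force"],s["clock"])
p=cams.get_image("scene");save(p,"s3.png");q=cams.get_image("top")
print(proj(p,s["position"]),proj(p,[.49,.0346,.113]))
a=np.hstack([cv2.resize(p["image"][130:280,150:300],None,fx=2.6,fy=2.6),cv2.resize(q["image"][130:280,260:410],None,fx=2.6,fy=2.6)])
save({"image":a},"z3.png")
```

```text
[0.4893126  0.03374151 0.14082679] [-0.47870148  0.80903898 -0.11965969] 3.75
[215.93234414 192.61031528] [218.27671303 202.40770531]
```

View pics/z3.png

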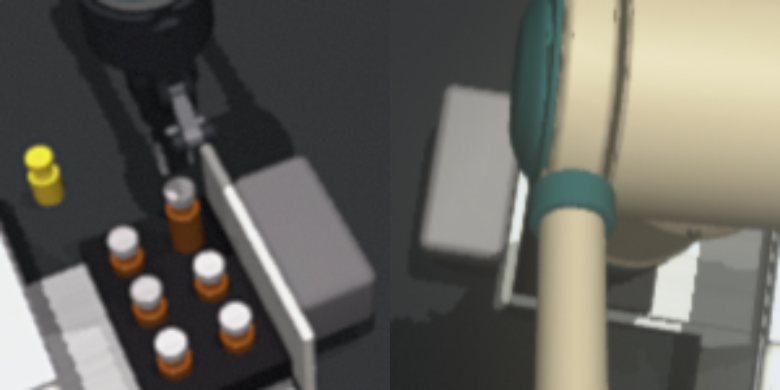

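The left half of the crop shows the fingertips just above the tall vial's cap, and the shadow falls on that cap. I'll lower 12 mm more and hold.

Request:
carry_out(
  rows=[
    [[-1,0.1,0.1,-0.6,0],[-1,0,0,-0.6,0],[-1,0,0,0,0],[-1,0,0,0,0],[-1,0,0,0,0],[-1,0,0,0,0],[-1,0,0,0,0],[-1,0,0,0,0],[-1,0,0,0,0],[-1,0,0,0,0],[-1,0,0,0,0],[-1,0,0,0,0]],
  ],
)

```text
clock: 5.05
position: [0.491, 0.0352, 0.1293]
ee_rot: [0.0, 0.997, -0.073, 0.0]
contact_force: [0.0, -0.7, 0.2]
width: 0.0002
```

Request:
carry_out(
  rows=[
    [[-1,0,0,0,0],[-1,0,0,0,0],[-1,0,0,0,0],[-1,0,0,0,0],[-1,0,0,0,0],[-1,0,0,0,0],[-1,0,0,0,0],[-1,0,0,0,0],[-1,0,0,0,0],[-1,0,0,0,0],[-1,0,0,0,0],[-1,0,0,0,0]],
  ],
)

```text
clock: 6.25
position: [0.4911, 0.0352, 0.1293]
ee_rot: [0.0, 0.997, -0.073, 0.0]
contact_force: [0.4, -0.3, -1.4]
width: -0.0
```

Request:
carry_out(
  rows=[
    [[-1,0,0,0,0],[-1,0,0,0,0],[-1,0,0,0,0],[-1,0,0,0,0],[-1,0,0,0,0]],
  ],
)

```text
clock: 6.75
position: [0.491, 0.0352, 0.1293]
ee_rot: [0.0, 0.997, -0.073, 0.0]
contact_force: [0.6, -0.5, 0.4]
width: 0.0003
```

Run:
```python
from h import *
s=telemetry.get_state();print(s["position"],s["contact_force"],s["clock"])
p=cams.get_image("scene")
save({"image":cv2.resize(p["image"][130:280,150:300],None,fx=3,fy=3)},"z4.png")
```

```text
[0.49103382 0.0352067  0.12933223] [ 0.64558924 -0.53613079  0.37972508] 6.75
```

View pics/z4.png

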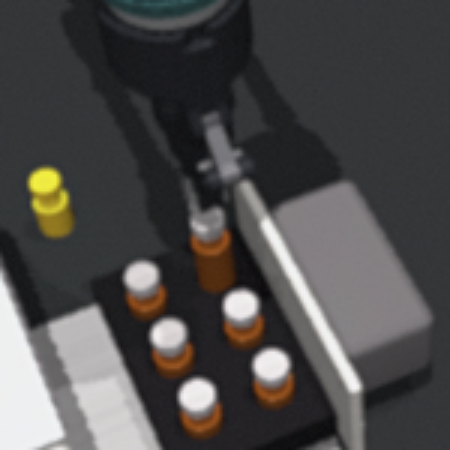

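Held about 2.8 s with no contact. Now up, over the nose, and down in front of it.

Request:
carry_out(
  rows=[
    [[-1,0,0,4,0],[-1,0,0,4,0],[-1,0,4,0,0],[-1,1,4,0,0],[-1,2.5,4,0,0],[-1,3,2.7,0,0],[-1,0,0,0,0],[-1,0,0,-4,0],[-1,0,0,-4,0],[-1,0,0,-4,0],[-1,0,0,-3,0],[-1,0,0,0,0]],
  ],
)

```text
clock: 8.0
position: [0.5519, 0.1809, 0.0552]
ee_rot: [0.002, 0.997, -0.073, -0.005]
contact_force: [-0.2, 0.8, -0.4]
width: 0.0001
```

Run:
```python
from h import *
s=telemetry.get_state();print(s["position"],s["contact_force"],s["clock"])
p=cams.get_image("scene");save(p,"s5.png")
```

```text
[0.55186695 0.18086048 0.05515445] [-0.24474876  0.83925457 -0.36143689] 8.0
```

View pics/s5.png

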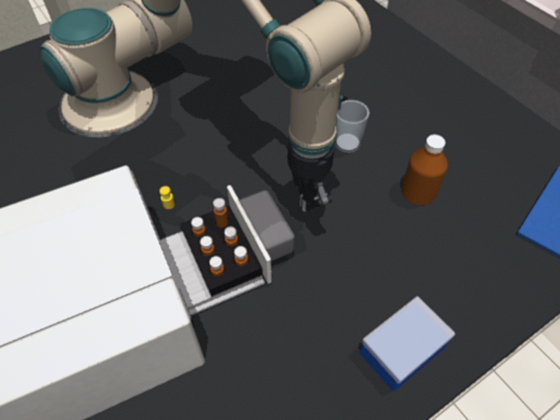

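Request:
carry_out(
  rows=[
    [[-1,-0.15,-1,0,0],[-1,-0.15,-1,0,0],[-1,-0.15,-1,0,0],[-1,-0.06,-0.4,0,0],[-1,-0.06,-0.4,0,0],[-1,-0.06,-0.4,0,0],[-1,-0.06,-0.4,0,0],[-1,-0.06,-0.4,0,0],[-1,-0.06,-0.4,0,0],[-1,-0.06,-0.4,0,0],[-1,-0.06,-0.4,0,0]],
  ],
)

```text
clock: 9.15
position: [0.5469, 0.1203, 0.0594]
ee_rot: [-0.0, 0.997, -0.073, 0.0]
contact_force: [0.4, 3.2, 2.0]
width: 0.0001
```

Run:
```python
from h import *
s=telemetry.get_state();print(s["position"],s["contact_force"],s["clock"])
p=cams.get_image("scene");save(p,"s6.png")
```

```text
[0.54688642 0.12034875 0.05943478] [0.36356728 3.22025592 1.950374  ] 9.15
```

View pics/s6.png

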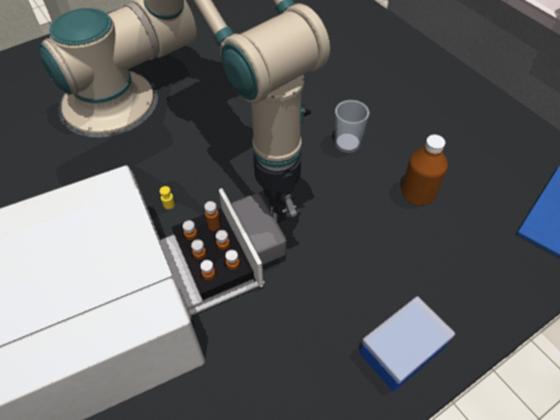

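The drawer has begun to slide at about 3 N and the vials are upright, so I keep pushing.

Request:
carry_out(
  rows=[
    [[-1,-0.07,-0.5,0,0],[-1,-0.07,-0.5,0,0],[-1,-0.07,-0.5,0,0],[-1,-0.08,-0.5,0,0],[-1,-0.07,-0.5,0,0],[-1,-0.07,-0.5,0,0],[-1,-0.07,-0.5,0,0],[-1,-0.08,-0.5,0,0],[-1,-0.07,-0.5,0,0],[-1,-0.07,-0.5,0,0],[-1,-0.07,-0.5,0,0],[-1,-0.08,-0.5,0,0]],
  ],
)

```text
clock: 10.4
position: [0.5379, 0.0598, 0.0593]
ee_rot: [0.0, 0.997, -0.073, 0.0]
contact_force: [0.0, 3.6, 3.1]
width: 0.0
```

Request:
carry_out(
  rows=[
    [[-1,-0.07,-0.5,0,0],[-1,-0.07,-0.5,0,0],[-1,-0.07,-0.5,0,0],[-1,-0.08,-0.5,0,0],[-1,-0.07,-0.5,0,0],[-1,-0.07,-0.5,0,0],[-1,-0.07,-0.5,0,0],[-1,-0.08,-0.5,0,0],[-1,-0.07,-0.5,0,0],[-1,-0.04,-0.3,0,0],[-1,-0.04,-0.3,0,0]],
  ],
)

```text
clock: 11.5
position: [0.5305, 0.0088, 0.0592]
ee_rot: [0.0, 0.997, -0.073, -0.0]
contact_force: [-0.4, 3.8, 2.9]
width: 0.0002
```

Run:
```python
from h import *
s=telemetry.get_state();print(s["position"],s["contact_force"],s["clock"])
p=cams.get_image("scene");save(p,"s7.png")
```

```text
[0.53046993 0.00884195 0.0592231 ] [-0.41492048  3.79426828  2.8919817 ] 11.5
```

View pics/s7.png

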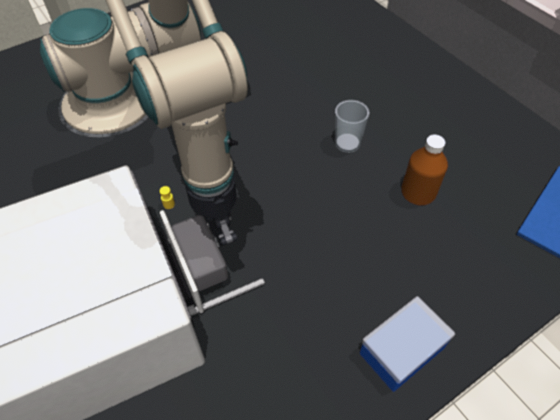

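Request:
carry_out(
  rows=[
    [[-1,-0.04,-0.3,0,0],[-1,-0.04,-0.3,0,0],[-1,-0.04,-0.3,0,0],[-1,-0.05,-0.3,0,0],[-1,-0.03,-0.2,0,0],[-1,-0.03,-0.2,0,0],[-1,-0.03,-0.2,0,0]],
  ],
)

```text
clock: 12.25
position: [0.5279, -0.0089, 0.0592]
ee_rot: [-0.0, 0.997, -0.073, -0.0]
contact_force: [-0.8, 4.1, 0.8]
width: 0.0001
```

Request:
carry_out(
  rows=[
    [[-1,-0.03,-0.2,0,0]],
  ],
)

```text
clock: 12.35
position: [0.5276, -0.0109, 0.0592]
ee_rot: [-0.0, 0.997, -0.073, -0.0]
contact_force: [0.0, 3.1, 0.1]
width: 0.0
```

Request:
carry_out(
  rows=[
    [[-1,-0.03,-0.2,0,0],[-1,-0.03,-0.2,0,0]],
  ],
)

```text
clock: 12.55
position: [0.5275, -0.012, 0.0592]
ee_rot: [-0.003, 0.997, -0.074, 0.0]
contact_force: [2.6, 17.6, 0.1]
width: 0.0
```

Request:
carry_out(
  rows=[
    [[-1,-0.03,-0.2,0,0]],
  ],
)

```text
clock: 12.65
position: [0.5275, -0.012, 0.0593]
ee_rot: [-0.005, 0.997, -0.075, 0.0]
contact_force: [2.6, 22.5, 0.3]
width: -0.0002
```

Request:
carry_out(
  rows=[
    [[-1,-0.03,-0.2,0,0]],
  ],
)

```text
clock: 12.75
position: [0.5275, -0.012, 0.0593]
ee_rot: [-0.007, 0.997, -0.076, 0.001]
contact_force: [5.1, 29.9, 1.1]
width: -0.0001
```

The force rose to 30 N with no further motion, so the drawer is on its stop. I back off along the push line and go up.

Request:
carry_out(
  rows=[
    [[-1,0.15,1,0,0],[-1,0.3,2,0,0],[-1,0.5,3,0,0],[-1,0.5,3,0,0],[-1,0.3,3,0,0],[-1,0,0,4,0],[-1,0,0,4,0],[-1,0,0,4,0],[-1,-2,4,2,0],[-1,-2,4,2,0],[-1,0,0,0,0],[-1,0,0,0,0]],
  ],
)

```text
clock: 13.95
position: [0.5046, 0.181, 0.22]
ee_rot: [0.001, 0.997, -0.072, 0.001]
contact_force: [0.1, 0.1, 0.6]
width: 0.0002
```

Run:
```python
from h import *
s=telemetry.get_state();print(s["position"],s["contact_force"],s["clock"])
p=cams.get_image("scene");q=cams.get_image("top")
save({"image":np.hstack([cv2.resize(p["image"],None,fx=.7,fy=.7),cv2.resize(q["image"],None,fx=.7,fy=.7)])},"s8.png")
save({"image":np.hstack([cv2.resize(p["image"][150:330,110:250],None,fx=2.8,fy=2.8),cv2.resize(q["image"][130:310,330:470],None,fx=2.8,fy=2.8)])},"z8.png")
```

```text
[0.50456637 0.18096949 0.21997456] [0.10166115 0.05111677 0.55534877] 13.95
```

View pics/s8.png

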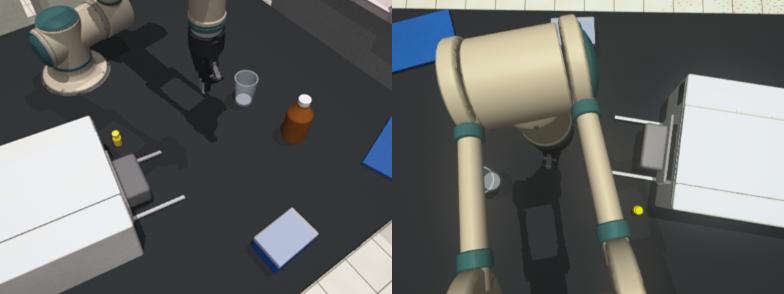

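View pics/z8.png

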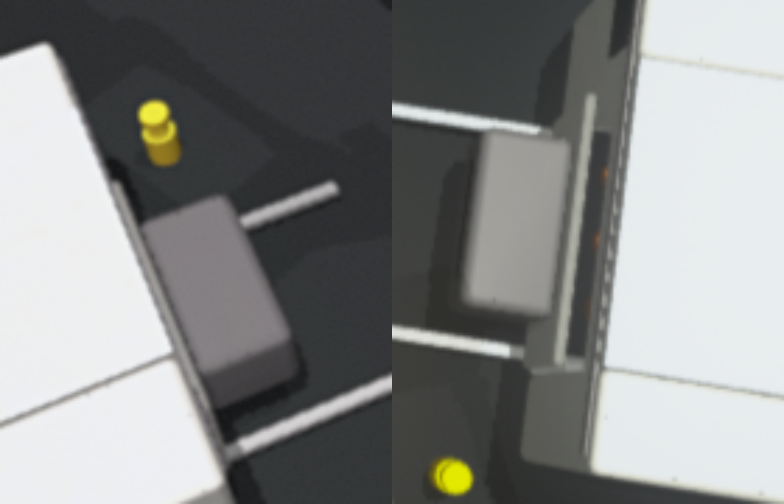

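The picture shows the panel near the face, but the top view has a dark strip behind it. I'll measure whether the drawer travelled the full 150 mm.

Run:
```python
from h import *
T=cams.get_image("top");save(T,"t9.png")
c=np.array([.5313,.0058]);th=-.1452;ax=np.array([np.cos(th),np.sin(th)]);ay=np.array([-ax[1],ax[0]])
def fr(uv,z):
    d=at(T,uv,z)[:2]-c;return round(d@ax,4),round(d@ay,4)
for q in[(485,132),(570,140),(547,316),(465,303)]: print("nose now",fr((330+(q[0]-392)/2.8,130+q[1]/2.8),.085))
for q in[(635,10),(590,490),(610,250)]: print("roof edge",fr((330+(q[0]-392)/2.8,130+q[1]/2.8),.17))
for q in[(525,440)]: print("face bottom",fr((330+(q[0]-392)/2.8,130+q[1]/2.8),0))
for q in[(590,95),(558,362)]: print("panel top",fr((330+(q[0]-392)/2.8,130+q[1]/2.8),.095))
# edge profile along ay at ax=-0.001..., nose front top edge, both images
old=cv2.cvtColor(cv2.imread("pics/top1.png"),cv2.COLOR_BGR2GRAY).astype(float);new=cv2.cvtColor(T["image"],cv2.COLOR_RGB2GRAY).astype(float)
def prof(g,ys,z):
    v=np.zeros(len(ys))
    for x in np.linspace(-.04,.04,41):
        uv=np.array([proj(T,[*(c+x*ax+y*ay),z]) for y in ys],np.float32)
        v+=cv2.remap(g.astype(np.float32),uv[:,0].copy(),uv[:,1].copy(),cv2.INTER_LINEAR)[:,0]/41
    return v
s=np.arange(0.03,.14,.001);a=prof(old,s,.085);b=prof(new,s-.15,.085)
best=None
A=prof(old,s,.085)
for d in np.arange(.12,.165,.001):
    w=(s>.08)&(s<.135);e=np.corrcoef(A[w],prof(new,s[w]-d,.085))[0,1]
    if best is None or e>best[0]: best=(e,d)
print(best)
```

```text
nose now (np.float64(0.0524), np.float64(-0.0318))
nose now (np.float64(0.056), np.float64(-0.0867))
nose now (np.float64(-0.0592), np.float64(-0.0861))
nose now (np.float64(-0.0594), np.float64(-0.0338))
roof edge (np.float64(0.1164), np.float64(-0.0936))
roof edge (np.float64(-0.1595), np.float64(-0.1))
roof edge (np.float64(-0.0258), np.float64(-0.0955))
face bottom (np.float64(-0.1377), np.float64(-0.1027))
panel top (np.float64(0.0847), np.float64(-0.0934))
panel top (np.float64(-0.0875), np.float64(-0.0938))
(np.float64(0.9977294016857712), np.float64(0.14900000000000002))
```

Run:
```python
from h import *
p=cams.get_image("scene")
for t in("reagent_bottle","beaker"): print(t,[d["xy"] for d in finder.boxes_of(p,t)][:2])
print(manip.sign_off())
```

```text
reagent_bottle [[423.8, 173.6]]
beaker [[348.9, 124.9]]
the job is handed in; nothing more can be done
None
```

I pointed at the tall vial, pushed the drawer home, moved clear and handed the job in at about 14 s of robot time.

- **Pointing:** The tall vial is in the front row, on the robot's side. With the gripper shut, the fingertips stayed about 16 mm above its cap and within about 2 mm of its centre for over 2 s, with no contact. I hovered over no other vial.
- **Drawer:** I pushed the nose in at about 3–4 N until it stopped dead at 30 N. The top camera gives a travel of 149 mm, within 1 mm or so of the 150 mm target. The panel lies on the sampler's face to within measuring error. The top view shows a dark strip behind the panel. I took it to be the opening seen over the panel's top edge.
- **After moving clear:** The arm stands about 0.2 m from the nose with no force on it. The bottle and beaker are within about 1 pixel of where they started in the scene camera, and the yellow look-alike is still standing.
- **Not checked:** With the drawer shut, the vials are mostly hidden. They were upright in the last picture that showed them, just after the drawer began to move. I could not check each one again after closing.

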